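# Pop the fuse door of the wide charger

## Robot

A 7-joint arm with a two-finger parallel gripper is mounted at the origin on the work surface. World frame = base frame: x ahead of the robot, y to its left, z up, the work surface at z = 0. Lengths are in m, angles in rad, forces in N, time in s.
With the tool pointing down it reaches from about 0.425 to 0.925 m from the base axis. Payload 6.8 kg.
Tool frame: the origin (TCP) lies at the very end of the fingers, on their centre line; the grasp point (between the pads) lies 19 mm behind it (bot.grasp_offset is the distance from the TCP to the grasp point, in m); z points along the fingers, y is the direction in which the jaws open and shut (so a half turn about z gives the same grasp; the last joint's range is limited). The gripper opens to 85 mm and grips with 20 to 120 N. Pads are 22 mm wide; open, the fingers measure 114 mm over their backs; the gripper's body (76 mm by 85 mm) begins 54 mm behind the grasp point. The pads swing forward as they close: fully open they stand 13 mm farther back than shut.
Start: joints at [1.169, 0.477, 0.022, 1.555, -0.011, 1.109, -0.083], TCP at [0.195, -0.646, 0.231] pointing down, gripper open.
Joint ranges: [-2.96, 2.96], [-0.34, 2.1], [-1.41, 1.46], [0.24, 2.44], [-1.37, 4.51], [0.17, 1.92], [-2.96, 2.96]. Speed limits (rad/s): [2.39, 2.39, 3.14, 3.14, 3.14, 3.14, 3.14].

## Interface

Orientations are given as a unit quaternion [w, x, y, z].
In Python, from station import monitor, cams, bot, finder gives the robot as it stands.
- The arm moves only by the tool jog_arm, never from a script. Its argument "plan" is a list of rows, each an object of numbers: "x", "y", "z": the shift along the tool's x, y, z as a fraction of full scale; "wx", "wy", "wz": the turn, a rotation vector about the tool's x, y, z as a fraction of full scale. A call has 1 to 12 rows; each row is the pose to reach, as a shift and turn from the pose measured when the call began, along the tool's axes at that moment, turning the shorter way round; what a row does not reach only later rows make up. Full scale, the value 1, is 20 cm for a shift and 180 degrees for a turn. A row lasts 1/12 s, in which the tool goes at most 41.7 mm and 7.16 degrees, less where a joint would pass 70% of its speed; a pose out of reach is approached as far as the arm can. A call with a number of a shift or a turn outside -1 to 1 is refused whole. A call with a gripper value outside its range is refused whole. "hand" is the opening, from -1 (shut) to 1 (fully open), set as the call begins (left out, the last holds). The fingers move at their own pace and stop on an object; "grip_force" is the grip in N (left out, the last holds). Time passes only in rows, so rows that repeat a pose let the fingers close. It gives the time, the measured TCP pose, the force and the opening at its end, in the units of the state.
- monitor.get_obs(): the state, without advancing time (a new reading comes with each control period).
- cams.read_camera(name): name is "scene" or "top" or "wrist"; returns the picture (400x640x3 uint8, red, green, blue); there is no depth.
- cams.get_calibration(name): a dict with "fx", "fy", "cx", "cy" (pixels), "extrinsics" (4x4, takes a point from world to camera coordinates). Camera axes: x right, y down, z forward; pixel columns grow to the right and rows downward; lengths in m; the calibration is good to about 2 mm. A picture is of the moment at which its call begins: read the wrist's pose just before it. get_calibration takes no time and is no camera call; for the wrist camera it gives the pose at the moment of the call.
- bot.hand_in(): hands the job in, once; it reports no verdict.
Trained networks look in the newest picture that a camera, given by its name, has taken for a name from the list of things; names that differ only in an ending like _2 or _b are one class to them, and where a whole thing is asked for, a point or a joint stands for the part that bears it (a point fixed in the world has none). Each returns a list of dicts, best first, with "confidence" (0 to 1); they miss things now and then, are a little off and sometimes report something else, mostly with a low value. They report only what shows in the picture. A call takes as long as a camera call. They do not tell look-alikes from the thing itself.
- finder.find_in(camera, target): "bbox" ([left, top, width, height] in pixels, round what is visible of it).
- finder.place_of(camera, target): "location" ([column, row] in pixels: a listed point, or the origin of a listed thing).
The state is a dict: "t": time; "q": joint angles; "joint_vel": joint speeds; "joint_torque": joint torques, N m; "eef_pos": TCP position; "tool_rot": TCP orientation; "contact_force": force on the tool from outside, world axes, zero at the start; "torque": the same for the moment, N m; "gripper_width": opening from 0.0 (shut) to 1.0 (fully open).
Only numpy, scipy, OpenCV 4.12 (cv2) and the standard library are available. Lean on these libraries where they do the work, as an engineer would, in place of code of your own. Each camera call takes 0.05 s, during which the arm holds its last target. There are 200 camera calls.

## Task

The fuses of the wide charger are to be inspected: with a fingertip, press its fuse door in gently at the ribbed edge, once, until the push-push latch lets go, then take the hand away so that the door springs up, and see that it stands wide open by itself before finishing. Do not push on the door again after it has popped, leave the slim charger's door shut, and do not pick up or shift the loose parts lying about.

Things in the scene. Friction and masses are not known exactly. Their poses are not given: they have to be found in the camera images.
- wide_charger: Blue charger case fixed to the bench, 170 mm deep (its x) by 140 mm wide (its y), the wider of the two. Origin: centre of its underside; z up; its -x end, with the fuse door, faces the robot at yaw 0. Bench to shoulder under the door 74 mm; the rear half is 88 mm high, 95 mm over its cooling ribs
- wide_door (a joint): Wide charger's fuse door, rad: about 0.01 shut and latched; negative pressed in (rigid stop at -0.088, 5.5 mm down at the ribs); up to 1.25 wide open. Pressed past about -0.05 (best to the stop) and let go, it is freed and a damped spring swings it fully open in 2 s, following the finger; less, and it stays latched. Pressing an open door to the stop latches it again. Pressing at the ribs takes 2 to 4 N
- wide_door_pad (a point): Place to press: centre of the ribbed patch (34 x 18 mm) on the wide charger's grey fuse door, 62 mm from the hinge, 19 mm from the free edge. Door 82 mm long (x) by 128 mm wide; its top is 96 mm above the bench when shut, 22 mm above the case's shoulder, 8 mm above the rear half. Moves with the door; x points from free edge to hinge, z out of its top face
- wide_door_hinge (a point): Middle of the wide door's hinge line, 90 mm above the bench; the hinge runs along y. The door's free edge is 81 mm from it towards the case's -x
- slim_charger: The other blue charger case, of the same build, fixed, 170 mm deep by only 96 mm wide; origin as for the wide one
- slim_door (a joint): Angle of the slim charger's fuse door (rad), same latch and values; to stay shut (about 0.01)
- slim_door_pad (a point): Centre of the ribbed patch on the slim charger's fuse door (door 82 x 84 mm), 96 mm above the bench when shut
- switch_mid (a point): Loose battery switch, a black 64 mm square block with a red grip on top, 55 mm high; the point is its centre, 25 mm up. Bystander in front of the wide charger
- terminals_mid (a point): Loose white terminal block, 26 x 74 x 22 mm with brass studs to 28 mm; the point is its centre. Bystander in front of the slim charger
- screwdriver_grip (a point): Loose screwdriver lying on the bench at the left of the chargers; point in its handle. Bystander
Things that resemble listed ones, but are neither listed nor needed, are in the scene too. What is shaped like the slim_charger but turquoise is not meant.

How it is judged:
On the way, in this order (a step that is already met when the one before it is completed fails the run):
1. the wide charger's fuse door is pressed in by the fingers (value of joint wide_door below -0.04 rad and contact force between the fingers and wide_charger above 0.5 N), for 0.02 s.
2. the door has sprung wide open and stays so, untouched (value of joint wide_door above 1.1 rad and contact force between each of the arm, the fingers and wide_charger below 0.1 N), for 0.5 s.
At the end, for the whole second after the job is handed in: The wide charger's fuse door stands open by itself (over 1.1 rad) and at rest, the slim charger's door is shut (under 0.05 rad), and the loose parts are within 20 mm of where they lay (value of joint wide_door above 1.1 rad and velocity of joint wide_door between -0.05 and 0.05 rad/s and value of joint slim_door below 0.05 rad and distance of each of switch_mid, terminals_mid, screwdriver_grip from where it was at the start of the episode below 0.02 m); the robot touches nothing.
It fails at once if the slim charger's door pops open (value of joint slim_door above 0.1 rad).
It fails at once if the popped door is pushed again (over 8 N while it is more than 0.5 rad open) (value of joint wide_door above 0.5 rad and contact force between any of the fingers, the arm and wide_charger above 8 N).
It fails at once if the charger is leaned on with more than 60 N (contact force between any of the fingers, the arm and wide_charger above 60 N).
It fails at once if a loose part is picked up or shifted by more than 20 mm (distance of any of switch_mid, terminals_mid, screwdriver_grip from where it was at the start of the episode above 0.02 m).
It also fails if it takes over 32 s, if anything falls off the work surface, if the arm or the gripper's body presses on something with over 40 N, if the wrist force passes 120 N, or if a joint passes its speed limit or range.

## Working session

There is one attempt and no reset: what is moved stays moved. The work goes in short steps, Python scripts to look and compute and a tool call to move; the robot and the scene stay as the last step left them, time stands still between calls to the robot, and variables do not carry over. Pictures are saved under pics/ and viewed, about 8 in all and at most 12, crops included, and the job is handed in when it is done.

Besides the shell and the picture viewer there is one more tool, called after "Request:" in YAML: its name, and indented under it one key for each argument. jog_arm: Moves the arm, as the interface text tells. Shift numbers are shares of 20 cm and turn numbers shares of 180 degrees, none past 1 either way. Its arguments: {"type":"object","properties":{"plan":{"type":"array","items":{"type":"object","properties":{"x":{"type":"number","minimum":-1,"maximum":1},"y":{"type":"number","minimum":-1,"maximum":1},"z":{"type":"number","minimum":-1,"maximum":1},"wx":{"type":"number","minimum":-1,"maximum":1},"wy":{"type":"number","minimum":-1,"maximum":1},"wz":{"type":"number","minimum":-1,"maximum":1}}}},"hand":{"type":"number"},"grip_force":{"type":"number"}},"required":["plan"]}

```bash
mkdir -p pics; cat > h.py <<'E'
import numpy as np, cv2
from station import monitor, cams, bot, finder
from scipy.spatial.transform import Rotation as R
def onplane(cam,px,z):
    c=cams.get_calibration(cam);E=np.array(c['extrinsics'])
    d=E[:3,:3].T@np.array([(px[0]-c['cx'])/c['fx'],(px[1]-c['cy'])/c['fy'],1]);o=-E[:3,:3].T@E[:3,3]
    return o+d*(z-o[2])/d[2]
def proj(cam,p):
    c=cams.get_calibration(cam);E=np.array(c['extrinsics']);q=E[:3,:3]@p+E[:3,3]
    return [c['fx']*q[0]/q[2]+c['cx'],c['fy']*q[1]/q[2]+c['cy']]
E
python3 - <<'E'
from h import *
o=monitor.get_obs();print(o)
Z=dict(wide_door_pad=.096,wide_door_hinge=.09,wide_charger=0,slim_door_pad=.096,slim_charger=0,switch_mid=.025,terminals_mid=.011,screwdriver_grip=.012)
for c in("scene","top"):
    im=cams.read_camera(c);cv2.imwrite(f'pics/{c}0.png',im[:,:,::-1])
    for n in Z:
        for d in finder.place_of(c,n)[:4]: print(c,n,round(d['confidence'],2),np.round(d['location']),np.round(onplane(c,d['location'],Z[n]),3))
E
```

```text
{'t': 0.0, 'q': array([ 1.16887396,  0.47776382,  0.02234088,  1.55643069, -0.0115125 ,
        1.10934808, -0.08312791]), 'joint_vel': array([ 0.00032886, -0.00203762,  0.00054491, -0.00079812,  0.00055605,
       -0.00057554, -0.00017722]), 'joint_torque': array([ 9.05449742e-04, -5.96457767e+01,  1.60835747e+00, -2.81205028e+01,
        1.24339038e-02,  9.33367264e-03,  4.18253933e-06]), 'eef_pos': array([ 0.1953046 , -0.64550543,  0.23035886]), 'tool_rot': array([-8.89975973e-04,  9.89228465e-01,  1.46376957e-01, -1.94317749e-04]), 'contact_force': array([-0.65945855,  0.12009005, -0.85263639]), 'torque': array([-0.01638481,  0.05465485,  0.00201499]), 'gripper_width': 1.0001977736818504}
scene wide_door_pad 0.84 [342. 160.] [0.548 0.232 0.096]
scene wide_door_hinge 0.89 [364. 165.] [0.614 0.251 0.09 ]
scene wide_door_hinge 0.5 [300. 244.] [ 0.601 -0.115  0.09 ]
scene wide_charger 0.7 [360. 183.] [0.596 0.272 0.   ]
scene slim_door_pad 0.82 [260. 315.] [ 0.628 -0.336  0.096]
scene slim_door_pad 0.67 [299. 244.] [ 0.601 -0.121  0.096]
scene slim_charger 0.83 [286. 360.] [ 0.697 -0
[... 279 characters left out ...]
 [0.449 0.212 0.011]
scene screwdriver_grip 0.77 [363. 145.] [0.533 0.446 0.012]
top wide_door_pad 0.87 [247. 190.] [0.556 0.239 0.096]
top wide_door_pad 0.4 [383. 173.] [ 0.612 -0.117  0.096]
top wide_door_hinge 0.85 [241. 172.] [0.606 0.26  0.09 ]
top wide_charger 0.6 [247. 174.] [0.617 0.259 0.   ]
top slim_door_pad 0.96 [470. 168.] [ 0.631 -0.346  0.096]
top slim_door_pad 0.57 [383. 174.] [ 0.608 -0.117  0.096]
top slim_charger 0.87 [390. 157.] [ 0.676 -0.147  0.   ]
top slim_charger 0.78 [461. 152.] [ 0.694 -0.351  0.   ]
top switch_mid 0.63 [261. 226.] [0.468 0.21  0.025]
top terminals_mid 0.54 [378. 202.] [ 0.543 -0.114  0.011]
top screwdriver_grip 0.82 [180. 198.] [0.54  0.441 0.012]
```

```bash
python3 - <<'E'
import cv2,numpy as np
a=cv2.imread('pics/scene0.png');b=cv2.imread('pics/top0.png')
cv2.imwrite('pics/both.png',np.vstack([cv2.resize(a[90:390,180:520],(680,600))[:300*2:1][:600],])[:600])
cv2.imwrite('pics/tcrop.png',cv2.resize(b[100:260,140:560],(800,305),interpolation=cv2.INTER_CUBIC))
E
```

```text
(no output)
```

View pics/both.png

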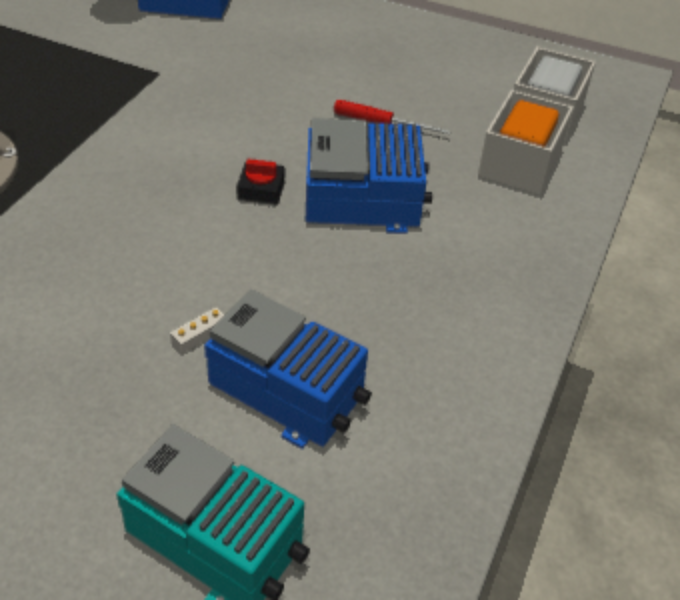

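View pics/tcrop.png

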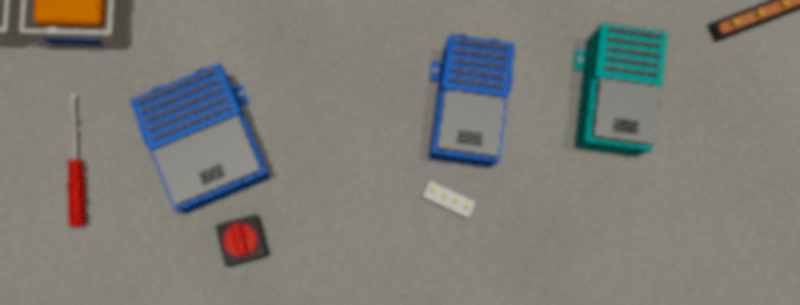

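The doors in question, by top-picture pixels:
- Blue case, left (about 247,170): widest door (about 1.5 times the slim one), with the switch in front and the screwdriver to its left. It matches wide_charger.
- Blue case, middle (387,152): narrow, with the terminal block in front. This is slim_charger.
- Turquoise case, right (470,148): the decoy.

Next I'll confirm the left one in an enlarged crop with the fit drawn on it.

```bash
cat >> h.py <<'E'
def delta(goal,yaw=None):
    o=monitor.get_obs();w,x,y,z=o['tool_rot'];r=R.from_quat([x,y,z,w])
    d=r.inv().apply(np.array(goal)-o['eef_pos'])/.2
    s='shift '+str(np.round(d,3))
    if yaw is not None:
        t=R.from_matrix(np.array([[np.cos(yaw),np.sin(yaw),0],[np.sin(yaw),-np.cos(yaw),0],[0,0,-1]]).T)
        s+=' turn '+str(np.round((r.inv()*t).as_rotvec()/np.pi,4))
    print('t',round(o['t'],2),'at',np.round(o['eef_pos'],4),s,'F',np.round(o['contact_force'],2))
E
python3 - <<'E'
from h import *
for c,p in(("scene",(341.5,161)),("top",(250.8,192)),("top",(247,190))): print(c,onplane(c,p,.096).round(4))
pad=(onplane("scene",(341.5,161),.096)+onplane("top",(250.8,192),.096))/2;yaw=np.radians(22)
print(pad)
ux=np.array([np.cos(yaw),np.sin(yaw),0]);uy=np.array([-ux[1],ux[0],0])
im=cv2.imread('pics/top0.png')[140:240,190:310];S=6;im=cv2.resize(im,None,fx=S,fy=S,interpolation=cv2.INTER_CUBIC)
T=lambda p:tuple(int(v) for v in (np.array(proj('top',p))-[190,140])*S+S/2)
for h,xx in((64,(-19,63)),(17,(-9,9))):
    q=[T(pad+ux*a/1000+uy*b/1000) for a,b in((xx[0],-h),(xx[1],-h),(xx[1],h),(xx[0],h))]
    cv2.polylines(im,[np.array(q)],True,(0,255,255),1)
cv2.imwrite('pics/c1.png',im)
delta([.5,-.45,.3],yaw)
E
```

```text
scene [0.5502 0.2284 0.096 ]
top [0.5515 0.2294 0.096 ]
top [0.5566 0.2397 0.096 ]
[0.55088534 0.22893501 0.096     ]
t 0.9 at [ 0.1955 -0.6461  0.2313] shift [ 1.741 -0.498 -0.343] turn [ 0.     -0.     -0.0287] F [-0.05 -0.22  0.83]
```

View pics/c1.png

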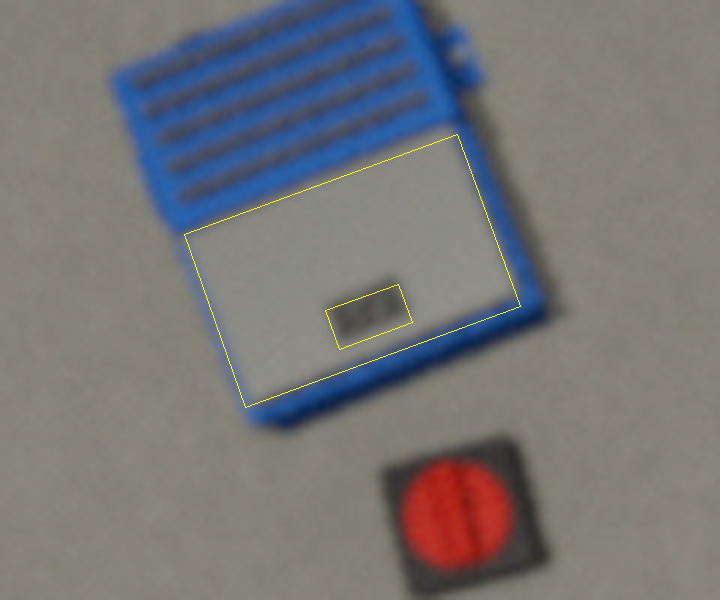

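The door and ribs match the fitted outline: 128 x 82 mm, so this is the wide charger. The ribs are at crop (369,317) and the switch is clear in front at (458,515). Moving over now with the fingers shut.

Request:
jog_arm:
  plan:
    - {"x":0.2,"y":-0.1,"z":-0.1}
    - {"x":0.4,"y":-0.2,"z":-0.2}
    - {"x":0.6,"y":-0.3,"z":-0.3}
    - {"x":0.8,"y":-0.4,"z":-0.35}
    - {"x":1,"y":-0.5,"z":-0.35,"wz":-0.0287}
    - {"x":1,"y":-0.65,"z":-0.35,"wz":-0.0287}
    - {"x":1,"y":-0.8,"z":-0.35,"wz":-0.0287}
    - {"x":1,"y":-1,"z":-0.35,"wz":-0.0287}
    - {"x":1,"y":-1,"z":-0.35,"wz":-0.0287}
  hand: -1

```text
invalid input at $.plan[0]: expected keys x, y, z, wx, wy, wz
```

```bash
python3 -c "
from h import *
delta([.551,.229,.25],np.radians(21))"
```

```text
t 0.9 at [ 0.1955 -0.6461  0.2313] shift [ 2.968 -3.673 -0.093] turn [ 0.     -0.     -0.0232] F [-0.05 -0.22  0.83]
```

Request:
jog_arm:
  plan:
    - {"x":0.4,"y":-0.2,"z":-0.2,"wx":0,"wy":0,"wz":0}
    - {"x":0.8,"y":-0.4,"z":-0.35,"wx":0,"wy":0,"wz":0}
    - {"x":1,"y":-0.5,"z":-0.35,"wx":0,"wy":0,"wz":-0.023}
    - {"x":1,"y":-0.5,"z":-0.35,"wx":0,"wy":0,"wz":-0.023}
    - {"x":1,"y":-0.6,"z":-0.35,"wx":0,"wy":0,"wz":-0.023}
    - {"x":1,"y":-0.8,"z":-0.35,"wx":0,"wy":0,"wz":-0.023}
    - {"x":1,"y":-1,"z":-0.35,"wx":0,"wy":0,"wz":-0.023}
    - {"x":1,"y":-1,"z":-0.35,"wx":0,"wy":0,"wz":-0.023}
    - {"x":1,"y":-1,"z":-0.35,"wx":0,"wy":0,"wz":-0.023}
    - {"x":1,"y":-1,"z":-0.35,"wx":0,"wy":0,"wz":-0.023}
  hand: -1

```text
t: 1.73
eef_pos: [0.3293, -0.3957, 0.302]
tool_rot: [0.001, 0.983, 0.183, 0.0]
contact_force: [0.3, -0.6, 0.4]
gripper_width: -0.002
```

```bash
python3 -c "
from h import *
delta([.551,.229,.25],np.radians(21))"
```

```text
t 1.73 at [ 0.3293 -0.3957  0.302 ] shift [ 2.158 -2.516  0.258] turn [ 0.0004 -0.0001  0.0005] F [ 0.27 -0.6   0.45]
```

Request:
jog_arm:
  plan:
    - {"x":1,"y":-0.7,"z":0,"wx":0,"wy":0,"wz":0}
    - {"x":1,"y":-0.7,"z":0,"wx":0,"wy":0,"wz":0}
    - {"x":1,"y":-0.8,"z":0,"wx":0,"wy":0,"wz":0}
    - {"x":1,"y":-0.9,"z":0,"wx":0,"wy":0,"wz":0}
    - {"x":1,"y":-1,"z":0,"wx":0,"wy":0,"wz":0}
    - {"x":1,"y":-1,"z":0,"wx":0,"wy":0,"wz":0}
    - {"x":1,"y":-1,"z":0,"wx":0,"wy":0,"wz":0}
    - {"x":1,"y":-1,"z":0,"wx":0,"wy":0,"wz":0}

```text
t: 2.4
eef_pos: [0.4466, -0.1305, 0.3023]
tool_rot: [-0.0, 0.982, 0.188, 0.002]
contact_force: [1.1, 0.2, 0.3]
gripper_width: -0.002
```

Request:
jog_arm:
  plan:
    - {"x":1,"y":-1,"z":0,"wx":0,"wy":0,"wz":0}
    - {"x":1,"y":-1,"z":0,"wx":0,"wy":0,"wz":0}
    - {"x":1,"y":-1,"z":0,"wx":0,"wy":0,"wz":0}
    - {"x":1,"y":-1,"z":0,"wx":0,"wy":0,"wz":0}
    - {"x":1,"y":-1,"z":0,"wx":0,"wy":0,"wz":0}
    - {"x":1,"y":-1,"z":0,"wx":0,"wy":0,"wz":0}
    - {"x":1,"y":-1,"z":0,"wx":0,"wy":0,"wz":0}
    - {"x":1,"y":-1,"z":0,"wx":0,"wy":0,"wz":0}
    - {"x":1,"y":-1,"z":0,"wx":0,"wy":0,"wz":0}
    - {"x":1,"y":-1,"z":0,"wx":0,"wy":0,"wz":0}

```text
t: 3.23
eef_pos: [0.5597, 0.1277, 0.3024]
tool_rot: [-0.0, 0.982, 0.187, 0.001]
contact_force: [-0.1, -1.1, 0.1]
gripper_width: 0.0
```

```bash
python3 -c "
from h import *
delta([.551,.229,.25],np.radians(21))"
```

```text
t 3.23 at [0.5597 0.1277 0.3024] shift [ 0.145 -0.487  0.262] turn [-0.0001 -0.0008  0.0029] F [-0.06 -1.07  0.1 ]
```

Request:
jog_arm:
  plan:
    - {"x":0.145,"y":-0.487,"z":0.2,"wx":0,"wy":0,"wz":0.003}
    - {"x":0.145,"y":-0.487,"z":0.4,"wx":0,"wy":0,"wz":0.003}
    - {"x":0.145,"y":-0.487,"z":0.6,"wx":0,"wy":0,"wz":0.003}
    - {"x":0.145,"y":-0.487,"z":0.7,"wx":0,"wy":0,"wz":0.003}
    - {"x":0.145,"y":-0.487,"z":0.76,"wx":0,"wy":0,"wz":0.003}
    - {"x":0.145,"y":-0.487,"z":0.76,"wx":0,"wy":0,"wz":0.003}
    - {"x":0.145,"y":-0.487,"z":0.76,"wx":0,"wy":0,"wz":0.003}
    - {"x":0.145,"y":-0.487,"z":0.76,"wx":0,"wy":0,"wz":0.003}

```text
t: 3.9
eef_pos: [0.5531, 0.2277, 0.1524]
tool_rot: [-0.0, 0.984, 0.181, 0.002]
contact_force: [0.8, -0.1, 1.5]
gripper_width: -0.002
```

```bash
python3 -c "
from h import *
delta([.551,.229,.11],np.radians(21))
im=cams.read_camera('wrist')[:,:,::-1].copy()
for d in finder.place_of('wrist','wide_door_pad')[:2]: print(d,onplane('wrist',d['location'],.096))
p=proj('wrist',np.array([.551,.229,.096]));print(p)
cv2.drawMarker(im,(int(p[0]),int(p[1])),(0,255,255),0,12,1)
cv2.imwrite('pics/w1.png',im)"
```

```text
t 3.9 at [0.5531 0.2277 0.1524] shift [-0.008 -0.01   0.212] turn [ 0.0002 -0.0015 -0.001 ] F [ 0.84 -0.14  1.47]
{'location': [314.7, 215.2], 'confidence': 0.84} [0.55292396 0.23033882 0.096     ]
{'location': [313.8, 128.3], 'confidence': 0.34} [0.61192793 0.25326493 0.096     ]
[np.float64(315.4630219847017), np.float64(218.06488638790347)]
```

View pics/w1.png

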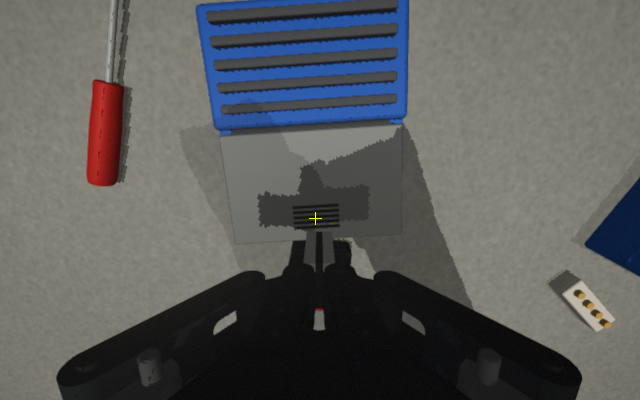

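The wrist picture shows the ribs at (315,216), under the fingers, and the door's edges run parallel to the tool axes. Descending to just above the door.

Request:
jog_arm:
  plan:
    - {"x":-0.006,"y":-0.01,"z":0.12,"wx":0,"wy":-0.0015,"wz":-0.001}
    - {"x":-0.006,"y":-0.01,"z":0.2,"wx":0,"wy":-0.0015,"wz":-0.001}
    - {"x":-0.006,"y":-0.01,"z":0.24,"wx":0,"wy":-0.0015,"wz":-0.001}
    - {"x":-0.006,"y":-0.01,"z":0.26,"wx":0,"wy":-0.0015,"wz":-0.001}
    - {"x":-0.006,"y":-0.01,"z":0.26,"wx":0,"wy":-0.0015,"wz":-0.001}
    - {"x":-0.006,"y":-0.01,"z":0.26,"wx":0,"wy":-0.0015,"wz":-0.001}
    - {"x":-0.006,"y":-0.01,"z":0.26,"wx":0,"wy":-0.0015,"wz":-0.001}

```text
t: 4.58
eef_pos: [0.5526, 0.2303, 0.1023]
tool_rot: [-0.0, 0.983, 0.182, 0.002]
contact_force: [0.6, 0.2, -0.1]
gripper_width: 0.001
```

```bash
python3 -c "
from h import *
delta([.552,.2295,.090],np.radians(21))"
```

```text
t 4.58 at [0.5526 0.2303 0.1023] shift [-0.005  0.002  0.062] turn [ 0.0001 -0.0012  0.0001] F [ 0.57  0.22 -0.11]
```

Request:
jog_arm:
  plan:
    - {"x":0,"y":0,"z":0.02,"wx":0,"wy":0,"wz":0}
    - {"x":0,"y":0,"z":0.03,"wx":0,"wy":0,"wz":0}
    - {"x":0,"y":0,"z":0.04,"wx":0,"wy":0,"wz":0}
    - {"x":0,"y":0,"z":0.05,"wx":0,"wy":0,"wz":0}
    - {"x":0,"y":0,"z":0.056,"wx":0,"wy":0,"wz":0}
    - {"x":0,"y":0,"z":0.056,"wx":0,"wy":0,"wz":0}
    - {"x":0,"y":0,"z":0.056,"wx":0,"wy":0,"wz":0}

```text
t: 5.17
eef_pos: [0.5529, 0.2304, 0.0921]
tool_rot: [-0.0, 0.983, 0.182, 0.002]
contact_force: [-1.1, -1.7, 9.0]
gripper_width: -0.002
```

Request:
jog_arm:
  plan:
    - {"x":0,"y":0,"z":0.005,"wx":0,"wy":0,"wz":0}
    - {"x":0,"y":0,"z":0.008,"wx":0,"wy":0,"wz":0}
    - {"x":0,"y":0,"z":0.008,"wx":0,"wy":0,"wz":0}

```text
t: 5.42
eef_pos: [0.5529, 0.2304, 0.0915]
tool_rot: [0.0, 0.983, 0.182, 0.002]
contact_force: [-3.4, -2.7, 11.2]
gripper_width: -0.005
```

Request:
jog_arm:
  plan:
    - {"x":0,"y":0,"z":0.012,"wx":0,"wy":0,"wz":0}
    - {"x":0,"y":0,"z":0.015,"wx":0,"wy":0,"wz":0}
    - {"x":0,"y":0,"z":0.015,"wx":0,"wy":0,"wz":0}

```text
t: 5.67
eef_pos: [0.553, 0.2305, 0.091]
tool_rot: [0.001, 0.983, 0.182, 0.003]
contact_force: [-7.4, -4.9, 23.6]
gripper_width: -0.001
```

The force climbs steeply, to 24 N, with almost no further travel, so the door is at its stop. Withdrawing up and back.

Request:
jog_arm:
  plan:
    - {"x":0,"y":0,"z":-0.2,"wx":0,"wy":0,"wz":0}
    - {"x":0,"y":0,"z":-0.4,"wx":0,"wy":0,"wz":0}
    - {"x":-0.15,"y":0,"z":-0.6,"wx":0,"wy":0,"wz":0}
    - {"x":-0.3,"y":0,"z":-0.8,"wx":0,"wy":0,"wz":0}
    - {"x":-0.4,"y":0.2,"z":-1,"wx":0,"wy":0,"wz":0}
    - {"x":-0.5,"y":0.4,"z":-1,"wx":0,"wy":0,"wz":0}
    - {"x":-0.5,"y":0.6,"z":-1,"wx":0,"wy":0,"wz":0}
    - {"x":-0.5,"y":0.8,"z":-1,"wx":0,"wy":0,"wz":0}
    - {"x":-0.5,"y":1,"z":-1,"wx":0,"wy":0,"wz":0}
    - {"x":-0.5,"y":1,"z":-1,"wx":0,"wy":0,"wz":0}
    - {"x":-0.5,"y":1,"z":-1,"wx":0,"wy":0,"wz":0}
    - {"x":-0.5,"y":1,"z":-1,"wx":0,"wy":0,"wz":0}

```text
t: 6.67
eef_pos: [0.5302, 0.0069, 0.2907]
tool_rot: [0.001, 0.984, 0.181, 0.002]
contact_force: [-1.2, 1.4, 0.6]
gripper_width: 0.002
```

Request:
jog_arm:
  plan:
    - {"x":0,"y":0,"z":0,"wx":0,"wy":0,"wz":0}
    - {"x":0,"y":0,"z":0,"wx":0,"wy":0,"wz":0}
    - {"x":0,"y":0,"z":0,"wx":0,"wy":0,"wz":0}
    - {"x":0,"y":0,"z":0,"wx":0,"wy":0,"wz":0}
    - {"x":0,"y":0,"z":0,"wx":0,"wy":0,"wz":0}
    - {"x":0,"y":0,"z":0,"wx":0,"wy":0,"wz":0}
    - {"x":0,"y":0,"z":0,"wx":0,"wy":0,"wz":0}
    - {"x":0,"y":0,"z":0,"wx":0,"wy":0,"wz":0}
    - {"x":0,"y":0,"z":0,"wx":0,"wy":0,"wz":0}
    - {"x":0,"y":0,"z":0,"wx":0,"wy":0,"wz":0}
    - {"x":0,"y":0,"z":0,"wx":0,"wy":0,"wz":0}
    - {"x":0,"y":0,"z":0,"wx":0,"wy":0,"wz":0}

```text
t: 7.67
eef_pos: [0.5302, 0.0068, 0.2907]
tool_rot: [0.001, 0.984, 0.181, 0.002]
contact_force: [0.2, -0.1, 0.6]
gripper_width: -0.006
```

Request:
jog_arm:
  plan:
    - {"x":0,"y":0,"z":0,"wx":0,"wy":0,"wz":0}
    - {"x":0,"y":0,"z":0,"wx":0,"wy":0,"wz":0}
    - {"x":0,"y":0,"z":0,"wx":0,"wy":0,"wz":0}
    - {"x":0,"y":0,"z":0,"wx":0,"wy":0,"wz":0}
    - {"x":0,"y":0,"z":0,"wx":0,"wy":0,"wz":0}
    - {"x":0,"y":0,"z":0,"wx":0,"wy":0,"wz":0}
    - {"x":0,"y":0,"z":0,"wx":0,"wy":0,"wz":0}
    - {"x":0,"y":0,"z":0,"wx":0,"wy":0,"wz":0}
    - {"x":0,"y":0,"z":0,"wx":0,"wy":0,"wz":0}
    - {"x":0,"y":0,"z":0,"wx":0,"wy":0,"wz":0}
    - {"x":0,"y":0,"z":0,"wx":0,"wy":0,"wz":0}
    - {"x":0,"y":0,"z":0,"wx":0,"wy":0,"wz":0}

```text
t: 8.67
eef_pos: [0.5302, 0.0068, 0.2907]
tool_rot: [0.001, 0.984, 0.181, 0.002]
contact_force: [-0.2, 0.1, -0.5]
gripper_width: -0.003
```

```bash
python3 -c "
from h import *
a=cams.read_camera('scene')[90:390,180:520,::-1]
for i in range(12): cams.read_camera('wrist')
b=cams.read_camera('scene')[90:390,180:520,::-1]
print('diff',np.abs(a[20:140,120:260].astype(int)-b[20:140,120:260]).max(), monitor.get_obs()['t'])
for n,z in(('switch_mid',.025),('terminals_mid',.011),('screwdriver_grip',.012)): print(n,[(d['confidence'],d['location']) for d in finder.place_of('scene',n)[:1]])
cv2.imwrite('pics/s2.png',cv2.resize(b,(680,600)))"
```

```text
diff 11 9.3667
switch_mid [(0.95, [309.5, 178.3])]
terminals_mid [(0.78, [276.6, 254.2])]
screwdriver_grip [(0.5, [362.2, 147.0])]
```

View pics/s2.png

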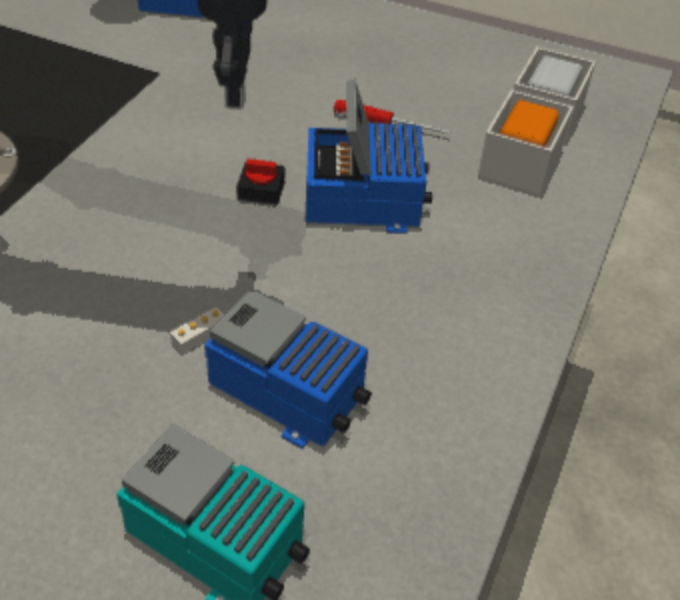

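The wide door stands open, its panel upright at (357,115) with the fuses showing at (343,160). The slim and turquoise doors are shut, and the loose parts are where they were. I'll check that the door is at rest against image noise, then hand in.

```bash
python3 -c "
from h import *
a=cams.read_camera('scene').astype(int)
for i in range(18): cams.read_camera('top')
b=cams.read_camera('scene').astype(int);d=np.abs(a-b)
m=d[125:170,330:380].max();n=d[230:290,280:370].max();print('door',m,'still patch',n,monitor.get_obs()['t'])
if m<=n+8: print(bot.hand_in())"
```

```text
door 9 still patch 9 10.5167
the job is handed in; nothing more can be done
None
```

The wide charger's fuse door is open and standing by itself, and the job was handed in at 10.5 s. I pressed the ribs once with the closed fingertips until the door hit its stop. I then took the hand up and to the side.

- **Press force:** the last reading at the stop was about 24 N, well above the 2 to 4 N needed at the ribs. I pushed on until the force rose with almost no travel, to be sure the latch would let go. It stayed under the 60 N limit.
- **Door open:** the last scene picture shows the door upright with the fuses visible. Over about 1 s, its image changed no more than a still patch did. I judged the opening by eye and did not measure the angle.
- **Other items:** the slim door is shut. The detector places the switch, terminal block and screwdriver within 3 pixels of where they started, and the picture agrees. The screwdriver's confidence was only 0.5, because the open door partly hides it.

No check failed or disagreed. The hand-in gives no verdict.

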